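# Gauge the gap of a tostonera and hold the gauge there

### The arm

A 6-joint arm with a two-finger parallel gripper is mounted at the origin on the work surface. World frame = base frame: x ahead of the robot, y to its left, z up, the work surface at z = 0. Lengths are in m, angles in degrees, forces in N, time in s.
With the tool pointing down it reaches from about 0.3 to 0.75 m from the base axis. Payload 8.5 kg.
Tool frame: the origin (TCP) lies between the finger pads; the fingertips stand 22 mm ahead of it and the grasp point (between the pads) lies 3 mm ahead of it (env.nose_length is the distance from the TCP to the fingertips, in m); z points along the fingers, x is the direction in which the jaws open and shut, and the axes are right-handed (so a half turn about z gives the same grasp; the last joint's range is limited). The gripper opens to 85 mm and grips with 20 to 120 N. Pads are 22 mm wide; open, the fingers measure 114 mm over their backs; the gripper's body (76 mm by 85 mm) begins 54 mm behind the grasp point. The pads swing forward as they close: fully open they stand 13 mm farther back than shut.
Start: joints at [-80.747, 21.807, 74.336, -0, 83.858, -12.336], TCP at [0.202, -0.511, 0.253] pointing down, gripper open.
Joint ranges: [-178.18, 178.18], [-50.72, 133.34], [12.68, 142.11], [-81.47, 261.47], [9.98, 163.14], [-165.26, 165.26]. Speed limits (degrees/s): [136.94, 136.94, 180, 180, 180, 180].

### API

Orientations are given as a 3x3 rotation matrix whose columns are the frame's x, y, z axes.
In Python, from rig import env gives the robot as it stands.
- The arm moves only by the tool arm_command, never from a script. Its argument "steps" is a list of rows, each an object with "delta_pos": the shift along the world's x, y, z in mm, a list of three; "dr": the turn, a rotation vector about the world's x, y, z in degrees, a list of three. In form: [{"delta_pos": [dx, dy, dz], "dr": [wx, wy, wz]}, ...]. A call has 1 to 20 rows; each row shifts and turns the commanded pose from where the row before left it; what a row does not reach is not made up. A row lasts 1/10 s, in which the tool goes at most 50 mm and 8.59 degrees, less where a joint would pass 70% of its speed; a pose out of reach is approached as far as the arm can. A call with a gripper value outside its range is refused whole. "grip" is the opening, from 0 (shut) to 1 (fully open), set as the call begins (left out, the last holds). The fingers move at their own pace and stop on an object; "squeeze" is the grip in N (left out, the last holds). Time passes only in rows, so rows that do not move let the fingers close. It gives the time, the measured TCP pose, the force and the opening at its end, in the units of the state.
- env.observe(): the state, without advancing time (a new reading comes with each control period).
- env.get_image(name): name is "side" or "top"; returns the picture (480x640x3 uint8, blue, green, red); there is no depth.
- env.get_calibration(name): a dict with "fx", "fy", "cx", "cy" (pixels), "view" (4x4, takes a point from world to camera coordinates). Camera axes: x right, y up, looking along -z (the intrinsics and any distortion apply to the point x, -y, -z); pixel columns grow to the right and rows downward; lengths in m; the calibration is good to about 2 mm. A picture is of the moment at which its call begins. get_calibration takes no time and is no camera call.
- env.close_job(): hands the job in, once; it reports no verdict.
The state is a dict: "time_s": time; "q": joint angles; "qvel": joint speeds; "joint_efforts": joint torques, N m; "position": TCP position; "tool_rot": TCP orientation; "ft_force": force on the tool from outside, world axes, zero at the start; "wrist_torque": the same for the moment, N m; "grip_width": finger opening in m.
Only numpy, scipy, OpenCV 4.12 (cv2) and the standard library are available. Lean on these libraries where they do the work, as an engineer would, in place of code of your own. Each camera call takes 0.05 s, during which the arm holds its last target. There are 200 camera calls.

### The job

Find out how thick this tostonera presses: pick up the blue taper gauge by its orange grip, lay its blade flat on the lower paddle and slide it, thin end first, into the mouth between the two paddles until it drags snugly on both. Stop there without prying the sprung upper paddle open (a millimetre or so of lift is fine), and finish still gripping the gauge, holding it still at that depth so the mark can be read; leave the other kitchen things alone.

Things in the scene. Friction and masses are not known exactly. Their poses are not given: they have to be found in the camera images.
- gauge: Taper gauge, rigid, about 90 g, lying on its flat underside on the work surface. Origin: on the underside, below the centre of the orange grip. +x runs along the blue blade to its thin tip, z is up. Grip: upright block 44 mm long (x = -22 to +22), 16 mm wide (y), 55 mm tall. The blade reaches from the grip to x = 152 mm, is 26 mm wide (y), with its flat underside level with the grip's.
- gauge_grip (a point): Centre of the orange grip, 36 mm above the gauge's underside; axes as the gauge. Grip it across its y (16 mm).
- gauge_tip (a point): Middle of the blade's thin tip, on the underside, 152 mm ahead of the gauge's origin; axes as the gauge. The blade is 2 mm thick here and thickens evenly, 1 mm per 10 mm of length, to 14 mm at 120 mm from the tip, then stays so up to the grip. White lines across its top.
- press: The tostonera's mount, screwed to the work surface (does not move). Origin on the work surface. +x points from the mouth towards the hinge, so the gauge goes in along +x; z is up. Clamping strap 30 by 150 mm, 12 mm tall, under the lower paddle.
- lower: Lower wooden paddle, fixed; level top face 40 mm above the work surface, 110 mm wide (y), 18 mm thick. Origin on its top face, straight above press, same axes. The top face runs from x = -110 mm (front edge) to +90 mm, so it juts 40 mm out before the upper paddle's lip: a ledge on which to lay the blade. Tail handle beyond the hinge to x = 180 mm.
- lower_edge (a point): Middle of the lower paddle's front edge, on its top face; axes as press.
- paddle: Upper wooden paddle, 155 mm from lip to hinge, 110 mm wide, 18 mm thick, level at rest. Origin on the hinge axis, 155 mm along +x from the lip, 16 mm above its underside. The hinge height differs each time: the mouth is 5 to 9.5 mm high at rest, so the blade first touches with its tip 30 to 75 mm past the lip. Tail handle beyond the hinge, 95 mm long.
- paddle_lip (a point): Middle of the upper paddle's lip, lower edge: top of the mouth, at x = -70 mm in press and lower, 45 to 49.5 mm above the work surface at rest. A spring holds the paddle on its rest stop: the lip starts to lift at about 4 N, then takes 0.8 N more per mm. Friction on the gauge is about 0.6, so a snug blade drags with some 4 to 6 N.
- colander: Red plastic colander, 192 mm across, 85 mm tall, two side ears (276 mm over them); bystander. Origin under its centre.
- skimmer: Steel skimmer lying flat, 330 mm long, disc 100 mm across, 8 mm tall; bystander. Origin on the underside, 120 mm from the disc's centre (at +x).
- spoon_rest: Blue ceramic spoon rest, dish 116 mm across, 20 mm tall, with a stub to its +x reaching 100 mm from the centre; bystander. Origin under the dish.
- salt_cellar: Glass salt cellar with a cork, 60 mm across, 73 mm tall; bystander. Origin under its centre.
Not all that is in view belongs to the job. Leave any pink or turquoise look-alike of the gauge alone.

How it is judged (in metres and radians):
On the way, in this order (a step that is already met when the one before it is completed fails the run):
1. the gauge is picked up by the gripper (contact force between the fingers and gauge above 1 N and height (world z) of gauge above 0.02 m), for 0.1 s.
2. the thin end of the gauge is in the mouth between the paddles (x of gauge_tip in the frame of lower above -0.06 m and z of gauge_tip in the frame of lower above -0.004 m and z of gauge_tip in the frame of paddle_lip below 0.002 m and y of gauge_tip in the frame of lower between -0.045 and 0.045 m), for 0.1 s.
At the end, for the whole second after the job is handed in: Fingers grip the gauge (over 1 N); blade flat (0.1 rad) between the paddles, pointing in (0.3 rad), tip over 20 mm past the lip and within 45 mm of the centre line, pressing upper paddle over 1 N and lower over 0.3 N; lip within 3.5 mm of its rest; gauge still (under 10 mm/s) (contact force between the fingers and gauge above 1 N and contact force between gauge and paddle above 1 N and contact force between gauge and lower above 0.3 N and distance of paddle_lip from where it was at the start of the episode below 0.0035 m and x of gauge_tip in the frame of lower above -0.05 m and y of gauge_tip in the frame of lower between -0.045 and 0.045 m and angle between the x axis of gauge and the x axis of press, either way round below 0.3 rad and angle between gauge's own z axis and vertical below 0.1 rad and linear speed of gauge below 0.01 m/s); the arm keeps its last pose, push and grip.
It fails at once if the upper paddle is pried open: its lip moved over 6 mm (distance of paddle_lip from where it was at the start of the episode above 0.006 m).
It fails at once if a bystander is shifted by more than 20 mm (distance of any of colander, skimmer, spoon_rest, salt_cellar from where it was at the start of the episode above 0.02 m).
It also fails if it takes over 51 s, if anything falls off the work surface, if the arm or the gripper's body presses on something with over 40 N, if the wrist force passes 120 N, or if a joint passes its speed limit or range.

## Working session

There is one attempt and no reset: what is moved stays moved. The work goes in short steps, Python scripts to look and compute and a tool call to move; the robot and the scene stay as the last step left them, time stands still between calls to the robot, and variables do not carry over. Pictures are saved under pics/ and viewed, about 8 in all and at most 12, crops included, and the job is handed in when it is done.

Besides the shell and the picture viewer there is one more tool, called after "Request:" as name(argument=value, ...) on one line, values as JSON. arm_command: Moves the arm, as the interface text tells. Its arguments: {"type":"object","properties":{"steps":{"type":"array"},"grip":{"type":"number"},"squeeze":{"type":"number"}},"required":["steps"]}

```bash
mkdir -p pics; ls
cat > h.py <<'E'
import numpy as np, cv2
from rig import env
def proj(name,P):
    c=env.get_calibration(name);V=np.array(c["view"]);p=V[:3,:3]@np.array(P,float)+V[:3,3]
    return np.array([c["cx"]+c["fx"]*p[0]/-p[2], c["cy"]-c["fy"]*p[1]/-p[2]])
def back(name,u,v,z):
    c=env.get_calibration(name);V=np.array(c["view"]);R=V[:3,:3];o=-R.T@V[:3,3]
    d=R.T@np.array([(u-c["cx"])/c["fx"],-(v-c["cy"])/c["fy"],-1]);return o+d*(z-o[2])/d[2]
E
python3 - <<'E'
from h import *
for n in("top","side"):
    cv2.imwrite(f"pics/{n}0.png",env.get_image(n)); c=env.get_calibration(n)
    V=np.array(c["view"]);print(n,{k:c[k] for k in c if k!="view"},"cam",-V[:3,:3].T@V[:3,3])
print(env.observe())
E
```

```text
pics
top {'fx': 493.16922869584215, 'fy': 493.16922869584215, 'cx': 325.18759081423235, 'cy': 234.4196301983526} cam [0.41911264 0.07993608 0.99133319]
side {'fx': 444.21200950399634, 'fy': 444.21200950399634, 'cx': 319.90007204230164, 'cy': 239.74344175820994} cam [ 0.41944817 -0.72760471  0.57808017]
{'time_s': 0.1, 'q': array([-8.07460125e+01,  2.18392216e+01,  7.43780817e+01,  7.06267484e-04,
        8.38574689e+01, -1.23350460e+01]), 'qvel': array([ 0.02865658, -0.04334958, -0.05785149,  0.04341167, -0.03503953,
       -0.01900781]), 'joint_efforts': array([ 4.31218708e-03, -4.49220014e+01, -2.31657940e+01, -1.80696793e-04,
        3.64002437e-03,  1.76446002e-05]), 'position': array([ 0.20234172, -0.51119175,  0.2527676 ]), 'tool_rot': array([[ 3.67945226e-01, -9.29847446e-01, -1.97765755e-04],
       [-9.29846596e-01, -3.67945164e-01,  1.29000791e-03],
       [-1.27227751e-03, -2.90760437e-04, -9.99999148e-01]]), 'ft_force': array([-0.29968617,  0.0812354 , -0.29086945]), 'wrist_torque': array([-0.04294431,  0.03077087,  0.03332513]), 'grip_width': 0.08591092530319476}
```

View pics/top0.png

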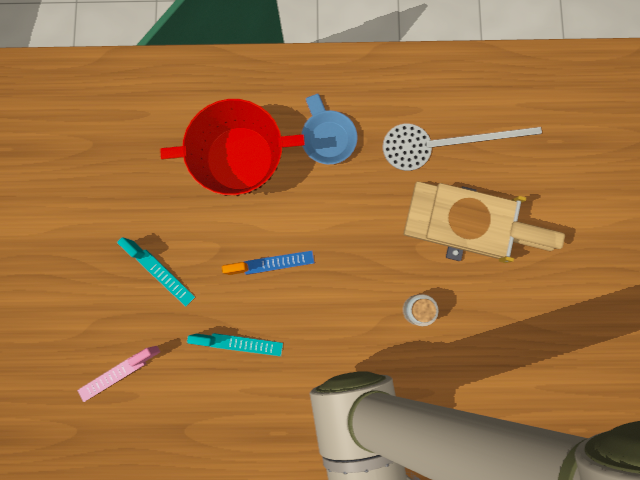

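View pics/side0.png

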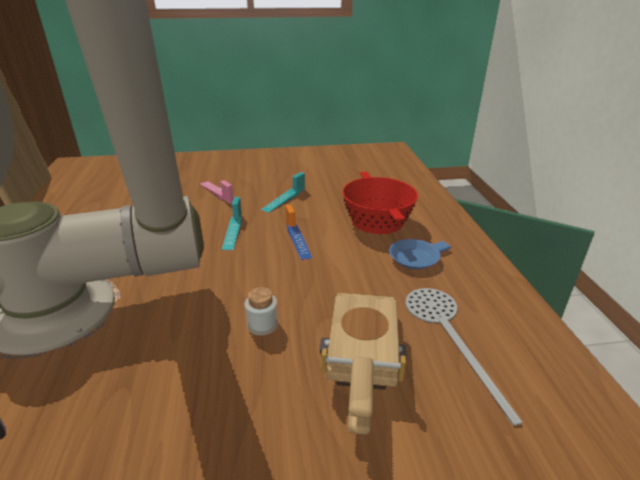

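The top view shows the blue gauge with an orange grip from (222,268) to its tip at (314,257). The press is at (405-565, 182-258), its mouth facing left and its tail handle at (560,238). Look-alikes are turquoise (155,272), turquoise (235,345) and pink (118,375). Only the blue and orange one fits. I'll confirm it in an enlarged crop.

Run:
```python
from h import *
I=cv2.imread("pics/top0.png")
a=cv2.resize(I[235:285,212:322],None,fx=7,fy=7,interpolation=cv2.INTER_CUBIC) #770x350
cv2.imwrite("pics/c1.png",a)
b=cv2.resize(I[172:272,398:532],None,fx=5.9,fy=5.9,interpolation=cv2.INTER_CUBIC)
cv2.imwrite("pics/c2.png",b)
```

```text
(no output)
```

View pics/c1.png

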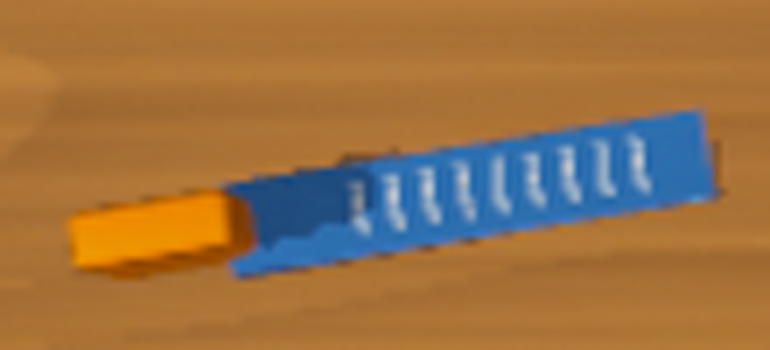

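View pics/c2.png

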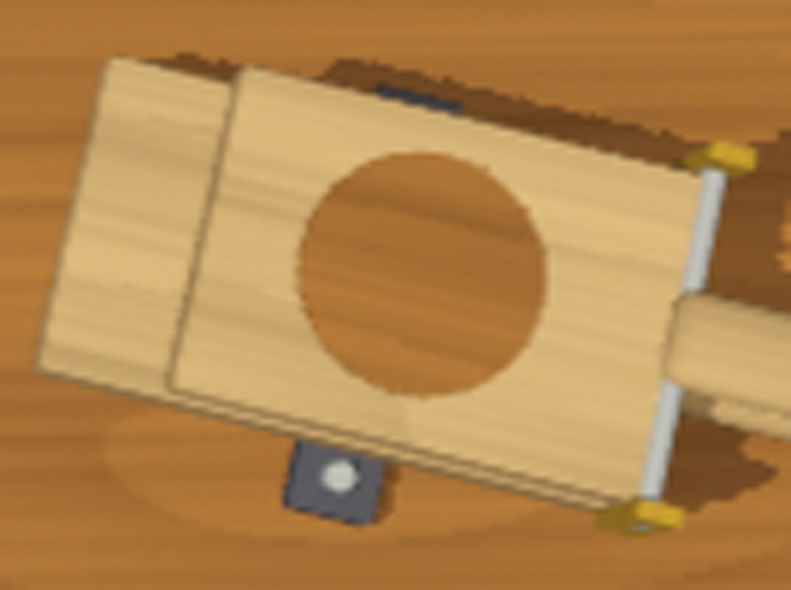

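Confirmed: the crop shows an orange grip with top face (72-240, 190-268) and a blue blade with tip corners (700,110) and (716,198). The press crop shows the lower paddle's front corners at (108,58) and (38,368), and the upper lip's top corners at (243,67) and (172,387).

Run:
```python
from h import *
def B(p,s,o,z): return back("top",(p[0]+.5)/s-.5+o[0],(p[1]+.5)/s-.5+o[1],z)
g=lambda p,z:B(p,7,(212,235),z); q=lambda p,z:B(p,5.9,(398,172),z)
t=[g((700,110),.002),g((716,198),.002)]; print("tip",t,np.linalg.norm(t[0]-t[1]))
G=[g(p,.055) for p in((72,215),(228,190),(240,243),(84,267))]; print("grip",np.mean(G,0),[np.linalg.norm(G[i]-G[i-1]) for i in range(4)])
T=np.mean(t,0);C=np.mean(G,0);d=(T-C)[:2];print("len",np.linalg.norm(d),"yaw",np.degrees(np.arctan2(d[1],d[0])))
f=[q((108,58),.04),q((38,368),.04)];l=[q((243,67),.065),q((172,387),.065)]
for n,e in(("edge",f),("lip",l)):
    v=e[1]-e[0];print(n,np.mean(e,0),np.linalg.norm(v),"yaw",np.degrees(np.arctan2(v[1],v[0]))+90)
print("perp gap",np.linalg.norm(np.mean(l,0)-np.mean(f,0)))
b=[q((703,175),.066),q((650,490),.066)];print("hinge",np.mean(b,0))
m=np.mean(b,0)-np.mean(f,0);print(np.degrees(np.arctan2(m[1],m[0])),np.linalg.norm(m[:2]))
print("side bound",[q(p,z) for p,z in(((243,67),.065),((700,178),.065),((38,368),.04),((600,505),.04))])
```

```text
tip [array([0.52556531, 0.11398555, 0.002     ]), array([0.50010792, 0.1096055 , 0.002     ])] 0.02583144540406021
grip [0.48937445 0.26028836 0.055     ] [np.float64(0.014597172575673147), np.float64(0.042867057952558164), np.float64(0.014863009368830641), np.float64(0.042741176851414105)]
len 0.15033494355119906 yaw -81.02137777379065
edge [ 0.6032569  -0.08099846  0.04      ] 0.10785321389266465 yaw 255.50382397151392
lip [ 0.59324031 -0.12000838  0.065     ] 0.10828561066615748 yaw 255.3641164434946
perp gap 0.04740364493226396
hinge [ 0.55657701 -0.26846435  0.066     ]
-103.98255823699223 0.19319025153857314
side bound [array([ 0.64562624, -0.13368893,  0.065     ]), array([ 0.60675431, -0.27959696,  0.065     ]), array([ 0.55104708, -0.0674998 ,  0.04      ]), array([ 0.50334999, -0.24952896,  0.04      ])]
```

Request:
arm_command(steps=[{"delta_pos": [14.3,38.6,-5],"dr": [0,0,3.87]},{"delta_pos": [14.3,38.6,-5],"dr": [0,0,3.87]},{"delta_pos": [14.3,38.6,-5],"dr": [0,0,3.87]},{"delta_pos": [14.3,38.6,-5],"dr": [0,0,3.87]},{"delta_pos": [14.3,38.6,-5],"dr": [0,0,3.87]},{"delta_pos": [14.3,38.6,-5],"dr": [0,0,3.87]},{"delta_pos": [14.3,38.6,-5],"dr": [0,0,3.87]},{"delta_pos": [14.3,38.6,-5],"dr": [0,0,3.87]},{"delta_pos": [14.3,38.6,-5],"dr": [0,0,3.87]},{"delta_pos": [14.3,38.6,-5],"dr": [0,0,3.87]},{"delta_pos": [14.3,38.6,-5],"dr": [0,0,3.87]},{"delta_pos": [14.3,38.6,-5],"dr": [0,0,3.87]},{"delta_pos": [14.3,38.6,-5],"dr": [0,0,3.87]},{"delta_pos": [14.3,38.6,-5],"dr": [0,0,3.87]},{"delta_pos": [14.3,38.6,-5],"dr": [0,0,3.87]},{"delta_pos": [14.3,38.6,-5],"dr": [0,0,3.87]},{"delta_pos": [14.3,38.6,-5],"dr": [0,0,3.87]},{"delta_pos": [14.3,38.6,-5],"dr": [0,0,3.87]},{"delta_pos": [14.3,38.6,-5],"dr": [0,0,3.87]},{"delta_pos": [14.3,38.6,-5],"dr": [0,0,3.87]}])

```text
time_s: 2.1
position: [0.4885, 0.2624, 0.1528]
tool_rot: [[0.987, 0.159, -0.001], [0.159, -0.987, -0.0], [-0.001, 0.0, -1.0]]
ft_force: [1.4, -0.5, 1.0]
grip_width: 0.0853
```

Request:
arm_command(steps=[{"delta_pos": [0.5,-0.3,-15],"dr": [0,0,0]},{"delta_pos": [0,0,-20],"dr": [0,0,0]},{"delta_pos": [0,0,-20],"dr": [0,0,0]},{"delta_pos": [0,0,-15],"dr": [0,0,0]},{"delta_pos": [0,0,0],"dr": [0,0,0]}])

```text
time_s: 2.6
position: [0.4878, 0.26, 0.0813]
tool_rot: [[0.988, 0.156, -0.004], [0.156, -0.988, -0.001], [-0.004, 0.001, -1.0]]
ft_force: [-0.1, -0.6, 0.8]
grip_width: 0.0855
```

Run:
```python
from h import *
print(env.observe()["position"])
I=env.get_image("top");J=env.get_image("side")
p=proj("side",(.489,.26,.05)).astype(int);print(p,proj("top",(.489,.26,.08)))
a=cv2.resize(J[p[1]-60:p[1]+60,p[0]-80:p[0]+80],None,fx=4.9,fy=4.9,interpolation=cv2.INTER_CUBIC)
cv2.imwrite("pics/s1.png",a);cv2.imwrite("pics/t1.png",I)
```

```text
[0.48781588 0.26000226 0.08133775]
[289 209] [231.42915729 266.46646589]
```

View pics/s1.png

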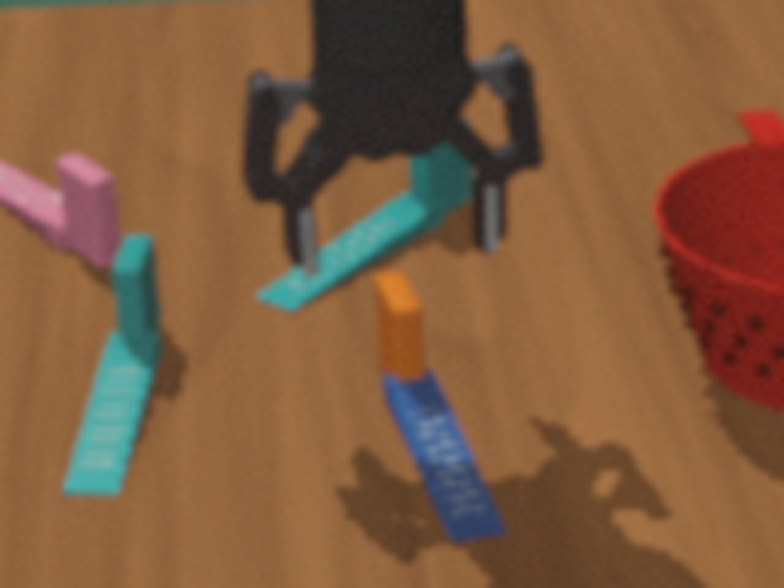

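The side crop shows the open fingers astride the orange grip (fingers at 310 and 490, grip at 400), clear of the look-alikes. I'll descend and close.

Request:
arm_command(steps=[{"delta_pos": [0,0,-15],"dr": [0,0,0]},{"delta_pos": [0,0,-15],"dr": [0,0,0]},{"delta_pos": [0,0,-12],"dr": [0,0,0]},{"delta_pos": [0,0,0],"dr": [0,0,0]},{"delta_pos": [0,0,0],"dr": [0,0,0]}])

```text
time_s: 3.2
position: [0.4892, 0.2604, 0.0419]
tool_rot: [[0.988, 0.156, 0.001], [0.156, -0.988, 0.0], [0.001, -0.0, -1.0]]
ft_force: [-0.0, 0.4, 0.2]
grip_width: 0.0856
```

Request:
arm_command(steps=[{"delta_pos": [0,0,0],"dr": [0,0,0]},{"delta_pos": [0,0,0],"dr": [0,0,0]},{"delta_pos": [0,0,0],"dr": [0,0,0]},{"delta_pos": [0,0,0],"dr": [0,0,0]},{"delta_pos": [0,0,0],"dr": [0,0,0]},{"delta_pos": [0,0,0],"dr": [0,0,0]},{"delta_pos": [0,0,0],"dr": [0,0,0]},{"delta_pos": [0,0,0],"dr": [0,0,0]}], grip=0, squeeze=70)

```text
time_s: 4.0
position: [0.489, 0.2604, 0.0416]
tool_rot: [[0.988, 0.156, 0.001], [0.156, -0.988, 0.0], [0.001, -0.0, -1.0]]
ft_force: [0.8, 0.7, 4.4]
grip_width: 0.0152
```

Request:
arm_command(steps=[{"delta_pos": [0,0,5],"dr": [0,0,0]},{"delta_pos": [0,0,15],"dr": [0,0,0]},{"delta_pos": [0,0,20],"dr": [0,0,0]},{"delta_pos": [0,0,20],"dr": [0,0,0]},{"delta_pos": [0,0,10],"dr": [0,0,0]},{"delta_pos": [0,0,0],"dr": [0,0,0]},{"delta_pos": [0,0,0],"dr": [0,0,0]}])

```text
time_s: 4.7
position: [0.4885, 0.2602, 0.1106]
tool_rot: [[0.988, 0.156, -0.001], [0.156, -0.988, -0.0], [-0.001, 0.0, -1.0]]
ft_force: [0.3, -0.0, -1.1]
grip_width: 0.0154
```

Run:
```python
from h import *
o=env.observe();print(o["position"],o["ft_force"],o["wrist_torque"],o["grip_width"])
I=env.get_image("top");J=env.get_image("side")
a=cv2.resize(I[225:305,202:332],None,fx=6,fy=6,interpolation=cv2.INTER_CUBIC)[:,:780]
cv2.imwrite("pics/t2.png",a)
cv2.imwrite("pics/s2.png",J)
p=proj("side",(.495,.2,.09)).astype(int)
b=cv2.resize(J[p[1]-50:p[1]+50,p[0]-65:p[0]+65],None,fx=6,fy=6,interpolation=cv2.INTER_CUBIC)
cv2.imwrite("pics/s2c.png",b);print(p,b.shape)
```

```text
[0.48847052 0.26015838 0.11059775] [ 0.27033235 -0.02464339 -1.13971019] [ 0.00579053 -0.01779647  0.02406957] 0.015440675079219443
[294 206] (600, 780, 3)
```

View pics/s2c.png

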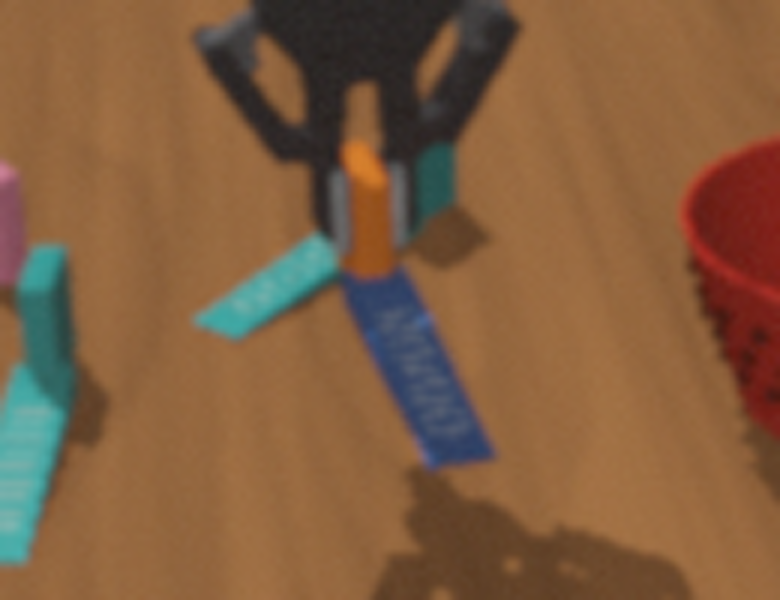

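Request:
arm_command(steps=[{"delta_pos": [0,0,20],"dr": [0,0,0]},{"delta_pos": [0,0,30],"dr": [0,0,0]},{"delta_pos": [0,0,30],"dr": [0,0,0]},{"delta_pos": [14.8,-21.3,0],"dr": [0,0,-2.34]},{"delta_pos": [14.8,-21.3,0],"dr": [0,0,-2.34]},{"delta_pos": [14.8,-21.3,0],"dr": [0,0,-2.34]},{"delta_pos": [14.8,-21.3,0],"dr": [0,0,-2.34]},{"delta_pos": [14.8,-21.3,0],"dr": [0,0,-2.34]},{"delta_pos": [14.8,-21.3,0],"dr": [0,0,-2.34]},{"delta_pos": [14.8,-21.3,0],"dr": [0,0,-2.34]},{"delta_pos": [14.8,-21.3,0],"dr": [0,0,-2.34]},{"delta_pos": [14.8,-21.3,0],"dr": [0,0,-2.34]},{"delta_pos": [14.8,-21.3,0],"dr": [0,0,-2.34]},{"delta_pos": [0,0,0],"dr": [0,0,0]},{"delta_pos": [0,0,0],"dr": [0,0,0]}])

```text
time_s: 6.3
position: [0.6366, 0.0472, 0.1901]
tool_rot: [[0.968, -0.249, -0.002], [-0.249, -0.968, 0.001], [-0.002, 0.0, -1.0]]
ft_force: [0.3, 0.1, -1.2]
grip_width: 0.0151
```

Run:
```python
from h import *
o=env.observe();print(o["time_s"],o["position"],o["tool_rot"][:,0],o["ft_force"])
# tip check from previous side crop
for p in((428,468),(495,455)):
    print("tip seen",back("side",(p[0]+.5)/6-.5+229,(p[1]+.5)/6-.5+156,.07))
d=np.array([np.cos(np.radians(-81)),np.sin(np.radians(-81))]);print("tip expected",np.array([.4885,.2602])+.152*d)
print("ear end",back("top",303,141,.075),"spoon",back("top",330,137,.01),back("top",356,137,.02))
```

```text
6.3 [0.63657831 0.04720533 0.19011956] [ 0.96846972 -0.24912174 -0.00218385] [ 0.28212126  0.1077723  -1.24646799]
tip seen [0.49836164 0.10847705 0.07      ]
tip seen [0.52395557 0.11435737 0.07      ]
tip expected [0.51227804 0.11007137]
ear end [0.72971368 0.12621166 0.075     ] spoon [0.75948294 0.07363964 0.01      ] [0.75521529 0.02056269 0.02      ]
```

Request:
arm_command(steps=[{"delta_pos": [-0.4,-0.4,-20],"dr": [0,0,0]},{"delta_pos": [0,0,-25],"dr": [0,0,0]},{"delta_pos": [0,0,-25],"dr": [0,0,0]},{"delta_pos": [0,0,-20],"dr": [0,0,0]},{"delta_pos": [0,0,-10],"dr": [0,0,0]},{"delta_pos": [0,0,0],"dr": [0,0,0]},{"delta_pos": [0,0,0],"dr": [0,0,0]}])

```text
time_s: 7.0
position: [0.6367, 0.0473, 0.0922]
tool_rot: [[0.969, -0.248, 0.001], [-0.248, -0.969, -0.0], [0.001, -0.0, -1.0]]
ft_force: [1.3, 1.0, -0.9]
grip_width: 0.015
```

Run:
```python
from h import *
o=env.observe();print(o["time_s"],o["position"],o["tool_rot"][:,0],o["ft_force"])
I=env.get_image("top");J=env.get_image("side")
a=I[160:260,330:530];b=J[215:395,265:440]
cv2.imwrite("pics/t3.png",cv2.resize(a,None,fx=4,fy=4,interpolation=cv2.INTER_CUBIC))
cv2.imwrite("pics/s3.png",cv2.resize(J[255:355,310:420],None,fx=6,fy=6,interpolation=cv2.INTER_CUBIC))
```

```text
7.0 [0.63669782 0.04727559 0.09217253] [ 0.9686954  -0.2482501   0.00104939] [ 1.27404303  0.97622968 -0.94571812]
```

View pics/t3.png

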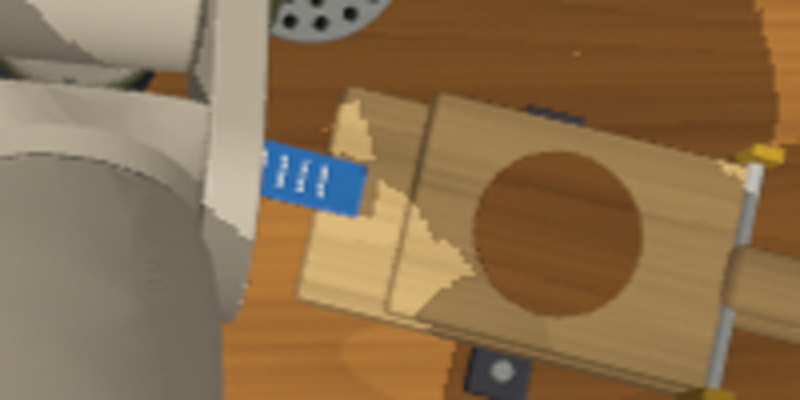

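The crop shows the blade tip (363,191) above the ledge, between the front edge (324,193) and the lip (412,205). It is aligned and about 3 mm off centre. I'll lower it onto the ledge.

Request:
arm_command(steps=[{"delta_pos": [0,0,-3],"dr": [0,0,0]},{"delta_pos": [0,0,-3],"dr": [0,0,0]},{"delta_pos": [0,0,-2],"dr": [0,0,0]},{"delta_pos": [0,0,0],"dr": [0,0,0]},{"delta_pos": [0,0,0],"dr": [0,0,0]}])

```text
time_s: 7.6
position: [0.6365, 0.0469, 0.0833]
tool_rot: [[0.969, -0.249, -0.0], [-0.249, -0.969, 0.0], [-0.0, 0.0, -1.0]]
ft_force: [-1.3, -0.1, -1.8]
grip_width: 0.0153
```

Request:
arm_command(steps=[{"delta_pos": [0,0,-1],"dr": [0,0,0]},{"delta_pos": [0,0,0],"dr": [0,0,0]},{"delta_pos": [0,0,0],"dr": [0,0,0]}])

```text
time_s: 7.9
position: [0.6365, 0.0469, 0.0823]
tool_rot: [[0.969, -0.249, -0.0], [-0.249, -0.969, -0.0], [-0.0, 0.0, -1.0]]
ft_force: [-0.7, -0.4, -1.8]
grip_width: 0.0153
```

Request:
arm_command(steps=[{"delta_pos": [0,0,-0.7],"dr": [0,0,0]},{"delta_pos": [0,0,0],"dr": [0,0,0]},{"delta_pos": [0,0,0],"dr": [0,0,0]}])

```text
time_s: 8.2
position: [0.6365, 0.0469, 0.0816]
tool_rot: [[0.969, -0.249, 0.0], [-0.249, -0.969, -0.0], [0.0, 0.0, -1.0]]
ft_force: [0.5, 1.0, -1.6]
grip_width: 0.0152
```

Request:
arm_command(steps=[{"delta_pos": [0,0,-0.5],"dr": [0,0,0]},{"delta_pos": [0,0,0],"dr": [0,0,0]},{"delta_pos": [0,0,0],"dr": [0,0,0]}])

```text
time_s: 8.5
position: [0.6365, 0.047, 0.0813]
tool_rot: [[0.969, -0.249, 0.0], [-0.249, -0.969, -0.0], [0.0, -0.0, -1.0]]
ft_force: [0.6, 1.1, 1.5]
grip_width: 0.015
```

Request:
arm_command(steps=[{"delta_pos": [-0.75,-2.9,0],"dr": [0,0,0]},{"delta_pos": [-1.25,-4.84,0],"dr": [0,0,0]},{"delta_pos": [-1.25,-4.84,0],"dr": [0,0,0]},{"delta_pos": [-1.25,-4.84,0],"dr": [0,0,0]},{"delta_pos": [-1.25,-4.84,0],"dr": [0,0,0]},{"delta_pos": [-1,-3.87,0],"dr": [0,0,0]},{"delta_pos": [-0.5,-1.94,0],"dr": [0,0,0]},{"delta_pos": [0,0,0],"dr": [0,0,0]}])

```text
time_s: 9.3
position: [0.6292, 0.0183, 0.0811]
tool_rot: [[0.968, -0.249, -0.0], [-0.249, -0.968, -0.001], [0.0, 0.001, -1.0]]
ft_force: [-0.4, -1.2, 2.5]
grip_width: 0.0151
```

Request:
arm_command(steps=[{"delta_pos": [-0.75,-2.9,0],"dr": [0,0,0]},{"delta_pos": [-0.75,-2.9,0],"dr": [0,0,0]},{"delta_pos": [-0.75,-2.9,0],"dr": [0,0,0]},{"delta_pos": [-0.75,-2.9,0],"dr": [0,0,0]},{"delta_pos": [-0.75,-2.9,0],"dr": [0,0,0]}])

```text
time_s: 9.8
position: [0.6255, 0.0042, 0.0813]
tool_rot: [[0.969, -0.249, 0.0], [-0.249, -0.969, 0.0], [0.0, -0.0, -1.0]]
ft_force: [1.4, 3.3, 4.8]
grip_width: 0.0152
```

Request:
arm_command(steps=[{"delta_pos": [0,0,0.2],"dr": [0,0,0]},{"delta_pos": [0,0,0],"dr": [0,0,0]},{"delta_pos": [0,0,0],"dr": [0,0,0]}])

```text
time_s: 10.1
position: [0.6254, 0.0039, 0.0812]
tool_rot: [[0.969, -0.249, -0.0], [-0.249, -0.969, -0.001], [-0.0, 0.001, -1.0]]
ft_force: [1.0, -1.3, 2.0]
grip_width: 0.0148
```

Request:
arm_command(steps=[{"delta_pos": [-0.5,-1.94,0],"dr": [0,0,0]},{"delta_pos": [-0.5,-1.94,0],"dr": [0,0,0]},{"delta_pos": [-0.5,-1.94,0],"dr": [0,0,0]},{"delta_pos": [0,0,0],"dr": [0,0,0]}])

```text
time_s: 10.5
position: [0.6239, -0.0016, 0.0813]
tool_rot: [[0.969, -0.249, -0.0], [-0.249, -0.969, 0.0], [-0.0, 0.0, -1.0]]
ft_force: [0.8, 2.2, 4.3]
grip_width: 0.0153
```

Request:
arm_command(steps=[{"delta_pos": [-0.5,-1.94,0],"dr": [0,0,0]},{"delta_pos": [-0.5,-1.94,0],"dr": [0,0,0]},{"delta_pos": [-0.5,-1.94,0],"dr": [0,0,0]},{"delta_pos": [0,0,0],"dr": [0,0,0]}])

```text
time_s: 10.9
position: [0.6224, -0.0077, 0.0813]
tool_rot: [[0.968, -0.249, -0.0], [-0.249, -0.968, -0.0], [-0.0, 0.0, -1.0]]
ft_force: [1.6, 1.7, 3.0]
grip_width: 0.0158
```

Request:
arm_command(steps=[{"delta_pos": [-0.5,-1.94,0],"dr": [0,0,0]},{"delta_pos": [-0.5,-1.94,0],"dr": [0,0,0]},{"delta_pos": [0,0,0],"dr": [0,0,0]}])

```text
time_s: 11.2
position: [0.6214, -0.0115, 0.0814]
tool_rot: [[0.968, -0.249, 0.0], [-0.249, -0.968, -0.0], [0.0, 0.0, -1.0]]
ft_force: [0.9, 2.7, 4.7]
grip_width: 0.0152
```

Request:
arm_command(steps=[{"delta_pos": [-0.5,-1.94,0],"dr": [0,0,0]},{"delta_pos": [-0.5,-1.94,0],"dr": [0,0,0]},{"delta_pos": [0,0,0],"dr": [0,0,0]}])

```text
time_s: 11.5
position: [0.6204, -0.0154, 0.0814]
tool_rot: [[0.968, -0.249, 0.0], [-0.249, -0.968, -0.0], [0.0, 0.0, -1.0]]
ft_force: [0.0, 2.5, 4.6]
grip_width: 0.0153
```

Request:
arm_command(steps=[{"delta_pos": [-0.5,-1.94,0],"dr": [0,0,0]},{"delta_pos": [-0.5,-1.94,0],"dr": [0,0,0]},{"delta_pos": [0,0,0],"dr": [0,0,0]}])

```text
time_s: 11.8
position: [0.6195, -0.0192, 0.0814]
tool_rot: [[0.968, -0.249, 0.0], [-0.249, -0.968, -0.0], [0.0, 0.0, -1.0]]
ft_force: [0.7, 2.8, 4.6]
grip_width: 0.0151
```

Request:
arm_command(steps=[{"delta_pos": [-0.5,-1.94,0],"dr": [0,0,0]},{"delta_pos": [-0.5,-1.94,0],"dr": [0,0,0]},{"delta_pos": [0,0,0],"dr": [0,0,0]}])

```text
time_s: 12.1
position: [0.6185, -0.023, 0.0814]
tool_rot: [[0.969, -0.249, 0.0], [-0.249, -0.969, -0.0], [0.0, -0.0, -1.0]]
ft_force: [1.5, 3.6, 4.3]
grip_width: 0.0153
```

Request:
arm_command(steps=[{"delta_pos": [-0.5,-1.94,0],"dr": [0,0,0]},{"delta_pos": [-0.5,-1.94,0],"dr": [0,0,0]},{"delta_pos": [0,0,0],"dr": [0,0,0]}])

```text
time_s: 12.4
position: [0.6175, -0.0269, 0.0815]
tool_rot: [[0.969, -0.249, 0.0], [-0.249, -0.969, 0.0], [0.0, -0.0, -1.0]]
ft_force: [0.7, 3.7, 4.7]
grip_width: 0.0154
```

Request:
arm_command(steps=[{"delta_pos": [-0.5,-1.94,0],"dr": [0,0,0]},{"delta_pos": [-0.5,-1.94,0],"dr": [0,0,0]},{"delta_pos": [0,0,0],"dr": [0,0,0]}])

```text
time_s: 12.7
position: [0.6165, -0.0307, 0.0815]
tool_rot: [[0.969, -0.249, 0.0], [-0.249, -0.969, 0.0], [0.0, -0.0, -1.0]]
ft_force: [1.5, 2.9, 5.1]
grip_width: 0.0152
```

Run:
```python
from h import *
o=env.observe();print(o["position"],o["ft_force"],o["wrist_torque"])
u=np.array([-.249,-.9686,0]);y=np.array([.9686,-.249,0]);print("drag",-o["ft_force"]@u,"torque y",o["wrist_torque"]@y,o["wrist_torque"]@u)
```

```text
[ 0.61651741 -0.03073802  0.08146868] [1.45278692 2.9053648  5.11346331] [ 0.33045775 -0.08643477 -0.01859324]
drag 3.1758802837507702 torque y 0.34160363443953734 0.001436742101064616
```

Request:
arm_command(steps=[{"delta_pos": [0,0,0.3],"dr": [0,0,0]},{"delta_pos": [0,0,0],"dr": [0,0,0]},{"delta_pos": [0,0,0],"dr": [0,0,0]}])

```text
time_s: 13.0
position: [0.6164, -0.0307, 0.0815]
tool_rot: [[0.969, -0.249, -0.0], [-0.249, -0.969, -0.0], [-0.0, 0.0, -1.0]]
ft_force: [1.3, 0.5, 3.3]
grip_width: 0.0152
```

```bash
cat > d.py <<'E'
from h import *
F=[];T=[]
u=np.array([-.249,-.9686,0]);y=np.array([.9686,-.249,0])
for i in range(4):
    J=env.get_image("side");o=env.observe();F.append(o["ft_force"]);T.append(o["wrist_torque"])
F=np.mean(F,0);T=np.mean(T,0)
p=o["position"];tip=p[:2]+.152*u[:2];print(o["time_s"],p,"past lip mm",1e3*((tip-[.5933,-.1197])@u[:2]))
print("drag",-F@u,"lat",F@y,"z",F[2],"Ty",T@y,"Tx",T@u)
cv2.imwrite("pics/side_now.png",J)
E
python3 d.py
```

```text
13.2 [ 0.61645932 -0.03077951  0.08150451] past lip mm 60.133364707515355
drag 1.251876843247876 lat 0.894583385186403 z 2.544547153875777 Ty 0.04887944567672179 Tx 0.20073104674879805
```

Request:
arm_command(steps=[{"delta_pos": [-0.5,-1.94,0],"dr": [0,0,0]},{"delta_pos": [-0.5,-1.94,0],"dr": [0,0,0]},{"delta_pos": [0,0,0],"dr": [0,0,0]}])

```text
time_s: 13.5
position: [0.6153, -0.0345, 0.0816]
tool_rot: [[0.968, -0.249, -0.0], [-0.249, -0.968, 0.0], [-0.0, -0.0, -1.0]]
ft_force: [0.7, 2.9, 2.6]
grip_width: 0.0152
```

```bash
python3 d.py; python3 -c "
import cv2;J=cv2.imread('pics/side_now.png');cv2.imwrite('pics/s4.png',cv2.resize(J[260:350,300:420],None,fx=6.5,fy=6.5,interpolation=cv2.INTER_CUBIC))"
```

```text
13.7 [ 0.6153393  -0.03449208  0.08156676] past lip mm 64.00823871952
drag 2.4161728983628024 lat -0.43294029751029867 z 3.3750360462349294 Ty 0.2940640560801384 Tx -0.034731389188135287
```

View pics/s4.png

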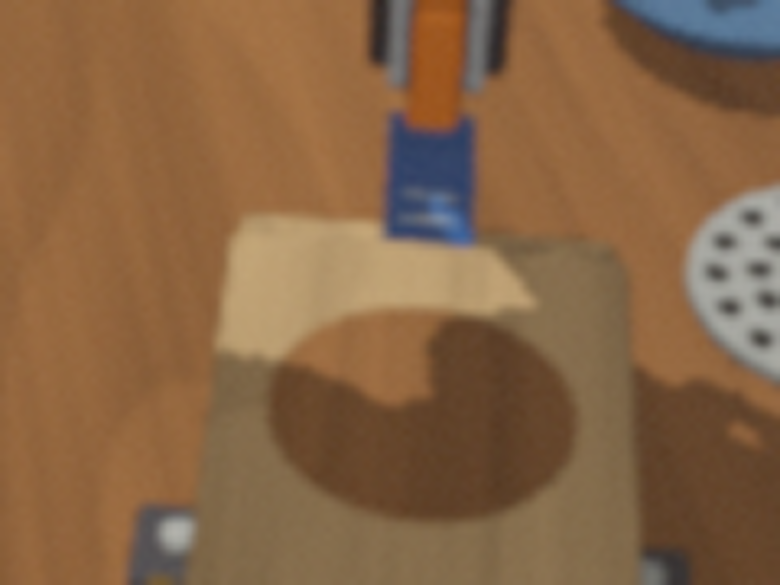

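The crop shows the blade straight and centred in the mouth, with the orange grip held upright. There is no clear rise in drag yet, so I'll keep inching in.

Request:
arm_command(steps=[{"delta_pos": [-0.5,-1.94,0],"dr": [0,0,0]},{"delta_pos": [-0.5,-1.94,0],"dr": [0,0,0]},{"delta_pos": [0,0,0],"dr": [0,0,0]}])

```text
time_s: 14.0
position: [0.6145, -0.0377, 0.0816]
tool_rot: [[0.969, -0.249, 0.0], [-0.249, -0.969, 0.001], [-0.0, -0.001, -1.0]]
ft_force: [1.3, 6.4, 2.9]
grip_width: 0.0154
```

```bash
python3 d.py
```

```text
14.2 [ 0.6145174  -0.03771593  0.08161086] past lip mm 67.33552035868152
drag 6.291400814712049 lat 0.5947479245174154 z 3.3827569303177203 Ty 0.8747618848245913 Tx -0.016589264315694963
```

Request:
arm_command(steps=[{"delta_pos": [-0.5,-1.94,0],"dr": [0,0,0]},{"delta_pos": [-0.5,-1.94,0],"dr": [0,0,0]},{"delta_pos": [0,0,0],"dr": [0,0,0]}])

```text
time_s: 14.5
position: [0.6136, -0.0414, 0.0816]
tool_rot: [[0.969, -0.249, 0.0], [-0.249, -0.969, 0.002], [-0.0, -0.002, -1.0]]
ft_force: [1.7, 6.6, 2.6]
grip_width: 0.0153
```

```bash
python3 d.py
```

```text
14.7 [ 0.61357105 -0.04140708  0.08162938] past lip mm 71.14640435870763
drag 7.656480867207464 lat 0.06271108918585556 z 3.409726292969917 Ty 0.9920860609212738 Tx 0.0015887323465072188
```

Drag jumped from 2.4 N to 6.3 N and then 7.7 N at about 65-71 mm past the lip, while the vertical load did not change. That means the upper paddle is in contact and the fit is snug, so I'll stop here and check that it holds steady.

Request:
arm_command(steps=[{"delta_pos": [0,0,0],"dr": [0,0,0]},{"delta_pos": [0,0,0],"dr": [0,0,0]},{"delta_pos": [0,0,0],"dr": [0,0,0]},{"delta_pos": [0,0,0],"dr": [0,0,0]},{"delta_pos": [0,0,0],"dr": [0,0,0]}])

```text
time_s: 15.2
position: [0.6135, -0.0414, 0.0816]
tool_rot: [[0.969, -0.249, 0.0], [-0.249, -0.969, 0.001], [-0.0, -0.001, -1.0]]
ft_force: [1.8, 7.9, 3.1]
grip_width: 0.0152
```

```bash
python3 d.py; python3 -c "
import cv2;J=cv2.imread('pics/side_now.png');cv2.imwrite('pics/s5.png',cv2.resize(J[260:350,300:420],None,fx=6.5,fy=6.5,interpolation=cv2.INTER_CUBIC))"
```

```text
15.4 [ 0.61355655 -0.04139501  0.08162262] past lip mm 71.13832734500116
drag 7.50518590156197 lat 0.11136135771303451 z 3.125163457979469 Ty 0.9782791554586406 Tx -0.04924375019698452
```

View pics/s5.png

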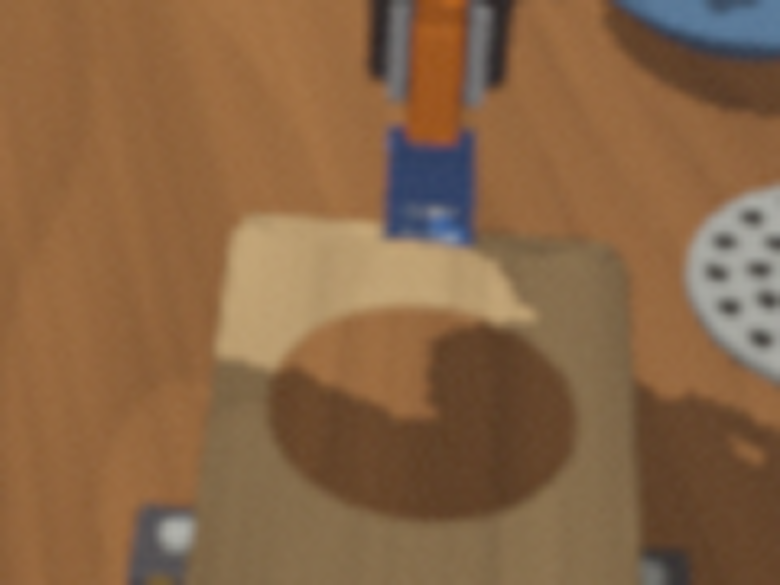

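The lip has not visibly moved, at the same pixels (240-620, 215-240) as in the crop before. The blade is deeper, straight and still, and the force holds steady. I'll hand in.

```bash
python3 -c "
from rig import env
print(env.close_job())"
```

```text
the job is handed in; nothing more can be done
None
```

I picked up the blue gauge by its orange grip, laid the blade flat on the lower paddle and slid it thin end first into the mouth until it dragged on both paddles. The job is handed in at about 15.4 s of the 51 s. The arm is still gripping the gauge at that depth.

**Reading:** Drag jumped from 2.4 N to 6.3 N with the tip about 64–67 mm past the lip. By the gauge's taper that puts the mouth at roughly 8.5 mm. I stopped with the tip about 71 mm in.

**Last checks:**
- **Drag:** it held steady at 7.5 N. That is above the 4–6 N expected, because I was also pressing down on the lower paddle with about 4 N.
- **Stillness and tilt:** the gauge did not move over the last half second, and the tool's tilt was about 0.001 rad.
- **Lip lift:** I estimate 0.4–0.7 mm. The camera showed no visible movement, but at more than 1 mm per pixel it can't confirm a lift that small.
- **Bystanders:** I never touched or approached the colander, skimmer, spoon rest or salt cellar, but I did not re-measure their positions at the end.

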